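# Drive the self-tapping screw that fixes a handpiece cradle

## Robot

A 6-joint arm with a two-finger parallel gripper is mounted at the origin on a cart in front of the work surface, level with it; the furniture and walls round the work are solid. World frame = base frame: x ahead of the robot, y to its left, z up, the work surface at z = 0. Lengths are in mm, angles in rad, forces in N, time in s.
With the tool pointing down it reaches from about 325 to 900 mm from the base axis. Payload 6.1 kg.
Tool frame: the origin (TCP) lies at the very end of the fingers, on their centre line; the grasp point (between the pads) lies 19 mm behind it; z points along the fingers, y is the line along which they close (so a half turn about z gives the same grasp; the last joint's range is limited). The gripper opens to 87 mm and grips with 3 to 60 N. Pads are 19 mm wide; open, the fingers measure 117 mm over their backs; the gripper's body (75 mm by 190 mm) begins 51 mm behind the grasp point.
Start: joints at [-1.259, 0.22, 1.526, -0, 1.395, -0.126], TCP at [264.96, -566.05, 222.538] pointing down, gripper open.
Joint ranges: [-2.98, 2.98], [-0.91, 2.08], [0.09, 2.57], [-1.24, 4.39], [0.2, 2.65], [-2.68, 2.68]. Speed limits (rad/s): [2.57, 2.57, 3.01, 3.14, 3.14, 3.14].

## Interface

Orientations are given as a unit quaternion [x, y, z, w].
In Python, from bench import manip gives the robot as it stands. Calls block until the motion is done:
- manip.goto(position, orientation): joint-space move of the TCP to a pose.
- manip.move_straight(position, frame=None, speed=150, stop_force=None): straight line of the TCP; frame=None keeps the orientation; speed is the mean speed in mm/s. With stop_force (N) it stops when the force on the tool has changed by that much, and returns True; else False.
- manip.move_joints(angles): joint-space move.
- manip.grip(opening, f_grip=None): finger opening in mm; f_grip is the grip in N (None keeps the last); returns when the fingers have stopped.
- manip.dwell(seconds).
- manip.ik(position, orientation): joint angles nearest the present ones, or None.
- manip.capture(name): name is "scene" or "top" or "wrist"; returns the picture (480x640x3 uint8, red, green, blue); there is no depth.
- manip.camera_params(name): a dict with "fovy" (degrees; the focal length in pixels is half the picture's height over the tangent of half this angle, whatever the lens; pixels are square), "cx", "cy" (the principal point, pixels), "rvec" (rotation vector, rad) and "tvec" (3), from world to camera coordinates, as OpenCV has them. Camera axes: x right, y down, z forward; pixel columns grow to the right and rows downward; lengths in mm; the calibration is good to about 2 mm. A picture is of the moment at which its call begins: read the wrist's pose just before it. camera_params takes no time and is no camera call; for the wrist camera it gives the pose at the moment of the call.
A pose or a line that the arm cannot do raises manip.IKError and nothing moves.
- manip.job_done(): hands the job in; it is judged then, once.
Readings, each from a call of its own:
- manip.get_time_s(): time.
- manip.get_joint_positions(): joint angles.
- manip.get_qvel(): joint speeds.
- manip.get_joint_efforts(): joint torques, N m.
- manip.get_tool_pos(): TCP position.
- manip.get_orientation(): TCP orientation.
- manip.get_force(): force on the tool from outside, world axes, zero at the start.
- manip.get_moment(): the same for the moment, N m.
- manip.get_finger_gap(): finger opening in mm.
- manip.get_finger_force(): force on a finger pad.
Only numpy, scipy, OpenCV 4.12 (cv2) and the standard library are available. Lean on these libraries where they do the work, as an engineer would, in place of code of your own. Each camera call takes 0.05 s, during which the arm holds its last target. There are 200 camera calls.

## Task

The new handpiece cradle still has one brass square-headed self-tapping screw standing proud: take the red-handled nut driver out of its wooden stand, seat it squarely over that screw, and push firmly and steadily while turning clockwise so that the thread bites and the washer comes fully down on the cradle floor. Push neither so gently that the screw just spins and reams its hole nor so hard that you punch it into the soft foam board, and stop turning once it is home. Let go and leave the driver standing on the screw for the final check; do not disturb the things lying around.

Things in the scene. Friction and masses are not known exactly. Their poses are not given: they have to be found in the camera images.
- nut_driver: Loose nut driver, 116 mm tall, 0.14 kg, upright, socket down, in its stand, yaw arbitrary. Origin: centre of the socket mouth (lower end); z up along the shaft. Socket 23 mm in diameter to z = 26; shank 10 mm; black collar 32 mm wide at z = 48 to 54; red handle 26 x 26 mm square at z = 55 to 113, flats facing its own +-x and +-y.
- socket_mouth (a point): Centre of the open lower end of the nut driver's socket (its origin and axes). The square recess is 13.2 mm wide, sides parallel to the handle's flats; it fits over the screw's head in any of four turns. An adjustable stop inside is left at any depth from 8 to 12 mm above the mouth; it cannot be seen, so the bottom must be felt.
- driver_grip (a point): Point on the nut driver's axis at mid handle, 82 mm above the socket mouth: grip here from straight above, across two opposite flats. Let go, the driver stays standing on the screw.
- driver_stand: Fixed wooden stand 64 x 46 x 34 mm, origin under its centre, with a round hole 26 mm wide and 24 mm deep, 10 mm from the centre along its +x, in which the nut driver stands (socket mouth 10 mm above the bench).
- mount_block: Fixed white foam-board block 100 x 88 x 20 mm, origin under its centre. The grey cradle on it has its floor 26 mm above the bench and forks at its x = +-26 mm ends, tops 61 mm above the bench. Between them stand two brass square-headed screws: the proud one at (0, +15) mm, a finished one, already home, at (0, -15) mm.
- screw_head (a point): Centre of the top of the proud screw's head, 44.8 mm above the bench at the start; z up, x and y across the flats. Head 12 mm square, 13 mm tall, top edges chamfered 2.5 mm; a 17 mm washer below moves down with it. With the driver fully on, the socket mouth is 8 to 12 mm below this point.
- screw_crown: The chamfered crown of the proud screw's head, 2.5 mm high, flat on top: here the bottom of the driver's recess bears and the downward push is felt. Its origin and axes turn with the screw, 13 mm below the head's top.
- screw (a joint): Turn of the proud screw, rad, growing clockwise seen from above (screwing in); 0 at the start. Turning takes about 0.1 N m. Home is 4.2 rad from the start; about 1 rad of turning on the spot, without sinking, reams out the hole, and so does turning on past home, beyond 6 rad in all.
- screw_feed (a joint): Sink of the proud screw, m: 0 at the start, 0.004 when the washer rests on the cradle floor (hard stop). The thread draws 6 mm per turn (0.95 mm per rad) while pushed with 17 to 25 N (21 is best): with less it spins on the spot; beyond 25 N it is punched in like a nail and spoils the hole; over 32 N crushes the foam.
- cast_grey: Bystander, loose, to be left alone: grey plaster cast of a jaw, 49 x 60 x 36 mm.
- bur_block: Bystander, loose, to be left alone: aluminium bur block with upright burs, 32 x 68 x 47 mm.
- round_box: Bystander, loose, to be left alone: cream round box with lid, 56 mm in diameter, 35 mm tall.
- handpiece: Bystander, loose, to be left alone: black micromotor handpiece, 179 mm long, lying.
Mind the look-alikes: they are no part of the job. Leave any orange look-alike of the nut_driver alone.

How it is judged:
By the outcome, as a careful person would: the job done as asked, in the order asked, and still so for the second after the job is handed in, with the robot touching nothing.
It also fails if it takes over 64 s, if anything falls off the work surface, if the arm or the gripper's body presses on something with over 40 N, if the wrist force passes 120 N, or if a joint passes its speed limit or range.

## Working session

There is one attempt and no reset: what is moved stays moved. The work goes in short steps, each a Python script; the robot and the scene stay as the last script left them, time stands still between calls to the robot, and variables do not carry over. Pictures are saved under pics/ and viewed, at most 10 in all, crops included, and the job is handed in when it is done.

```bash
ls; mkdir -p pics; python3 - <<'E'
from bench import manip
import cv2
for n in("scene","top"):
    im=manip.capture(n); cv2.imwrite(f"pics/{n}0.png",im[...,::-1]); print(n,manip.camera_params(n))
print(manip.camera_params("wrist"),manip.get_time_s())
E
```

```text
pics
scene {'fovy': 47.7417713202299, 'cx': 311.8028656404279, 'cy': 240.97399511801044, 'rvec': array([ 0.71990535, -2.30742897,  1.47825591]), 'tvec': array([403.61649726, 247.77437459, 799.97823812])}
top {'fovy': 46.69430344714678, 'cx': 329.76800253067313, 'cy': 231.47265006884507, 'rvec': array([ 2.18832213, -2.03184341,  0.22092709]), 'tvec': array([-134.38745806,  553.85527481, 1313.39912642])}
{'fovy': 63.54457602944699, 'cx': 319.41275488371275, 'cy': 241.24933125017836, 'rvec': array([-2.44330253,  1.55642542,  0.22175024]), 'tvec': array([-622.80057198,  -31.56489845,  390.71999102])} 0.1
```

View pics/scene0.png

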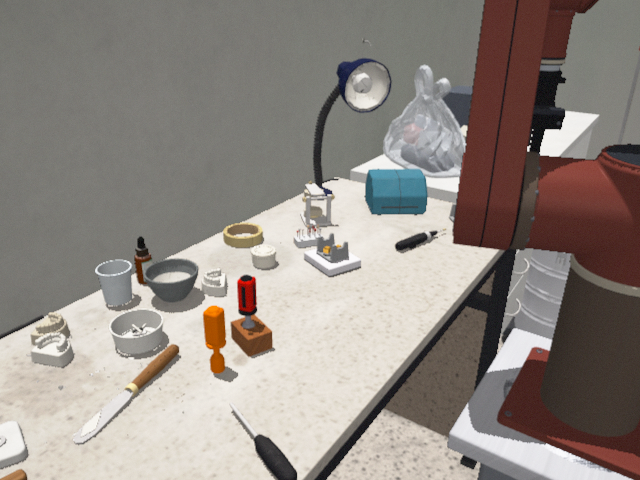

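View pics/top0.png

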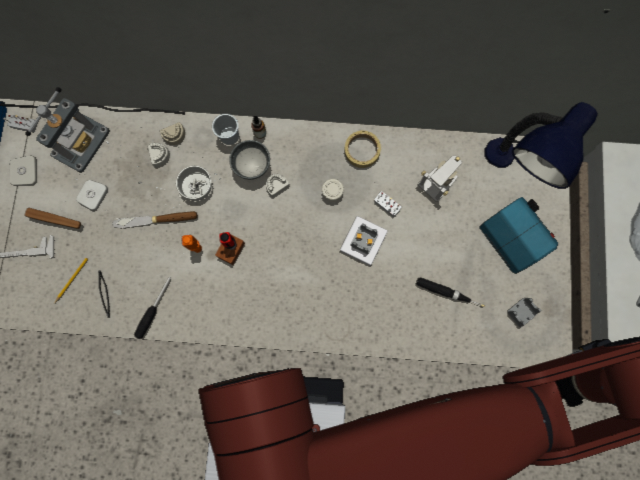

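The scene view shows the red driver in its stand at about (247,295), the orange look-alike at (215,335), and the block at (332,258). In the top view the driver is at (226,241), the look-alike at (191,243), and the block at (364,241).

```bash
cat > h.py <<'E'
from bench import manip
import numpy as np, cv2
from scipy.spatial.transform import Rotation as R
def cam(p):
    f=240/np.tan(np.radians(p['fovy'])/2); K=np.array([[f,0,p['cx']],[0,f,p['cy']],[0,0,1]])
    return K, cv2.Rodrigues(np.array(p['rvec']))[0], np.array(p['tvec'],float)
def ray(p,uv):
    K,M,t=cam(p); return -M.T@t, M.T@np.linalg.solve(K,[uv[0],uv[1],1])
def onplane(p,uv,z):
    o,d=ray(p,uv); return o+d*(z-o[2])/d[2]
def tri(obs):
    P=[(lambda K,M,t:K@np.c_[M,t])(*cam(p)) for p,_ in obs]
    X=cv2.triangulatePoints(P[0],P[1],np.array(obs[0][1],float).reshape(2,1),np.array(obs[1][1],float).reshape(2,1))
    return (X[:3]/X[3]).ravel()
def blobs(im,lo,hi,amin=15):
    m=cv2.inRange(cv2.cvtColor(im,cv2.COLOR_RGB2HSV),lo,hi)
    n,l,s,c=cv2.connectedComponentsWithStats(m)
    return m,[(c[i],s[i]) for i in range(1,n) if s[i,4]>=amin]
def down(yaw): # tool z down, tool y at angle yaw from world
    y=np.array([np.cos(yaw),np.sin(yaw),0]); z=np.array([0,0,-1.]); return R.from_matrix(np.c_[np.cross(y,z),y,z]).as_quat()
def yaw_of(q): y=R.from_quat(q).as_matrix()[:,1]; return np.arctan2(y[1],y[0])
E
python3 - <<'E'
from h import *
ps={n:manip.camera_params(n) for n in("scene","top","wrist")}
im={n:cv2.imread(f"pics/{n}0.png")[...,::-1].copy() for n in("scene","top")}
c={}
for n in im:
    for C,s in blobs(im[n],(0,200,60),(4,255,255),20)[1]: print(n,C.round(1),s)
print(tri([(ps['scene'],(247,294)),(ps['top'],(226.5,241))]))
print("block",onplane(ps['top'],(364,241),20), onplane(ps['scene'],(332,259),20))
print("orange",onplane(ps['top'],(191,243),50))
for n in ps: print(n,ray(ps[n],(320,240)))
K,M,t=cam(ps['wrist']); T=R.from_quat(manip.get_orientation()).as_matrix()
print("cam in tool",T.T@(-M.T@t-manip.get_tool_pos()),T.T@M.T, yaw_of(manip.get_orientation()))
E
```

```text
scene [246.7 294.5] [238 278  18  34 394]
top [227.3 240.3] [221 233  12  14  60]
[514.78357566 152.306074    92.94314219]
block [ 552.32488454 -180.87124438   20.        ] [ 545.88143961 -163.25794921   20.        ]
orange [509.44412113 246.33721025  50.        ]
scene (array([-10.16327743, 744.29405852, 556.94403784]), array([ 0.49392004, -0.76179103, -0.41946287]))
top (array([ 278.54730163, -103.49950177, 1400.54709792]), array([ 0.19058364,  0.02404874, -0.98165339]))
wrist (array([ 334.108049  , -531.91753961,  383.37259853]), array([-0.24849367, -0.11620925, -0.9616439 ]))
cam in tool [  77.07578454   -1.34751335 -161.81299668] [[-1.50257791e-03 -9.60697503e-01 -2.77593319e-01]
 [ 9.99998749e-01 -1.58067499e-03  5.75463304e-05]
 [-4.94069432e-04 -2.77592885e-01  9.60698676e-01]] -1.1330600279085055
```

```bash
python3 - <<'E'
from h import *
import pickle
d={}
q=down(-np.pi/2)
for n,p in {"b1":(510,-205,210),"b2":(510,-135,210),"d1":(475,120,230),"d2":(475,185,230)}.items():
    manip.goto(p,q); d[n]=(manip.camera_params("wrist"),manip.capture("wrist"))
    print(n,manip.get_tool_pos(),manip.get_time_s())
pickle.dump(d,open("v.pkl","wb"))
t=np.vstack([np.hstack([d['b1'][1],d['b2'][1]]),np.hstack([d['d1'][1],d['d2'][1]])])
cv2.imwrite("pics/tile.png",cv2.resize(t,(800,600),interpolation=cv2.INTER_AREA)[...,::-1])
E
```

```text
b1 [ 509.82608376 -205.93655769  210.04708918] 1.7583
b2 [ 510.05918874 -135.6040267   210.16938292] 2.1917
d1 [475.51200846 118.60854332 229.83983292] 3.25
d2 [475.33143655 183.99835746 229.65181382] 3.6667
```

View pics/tile.png

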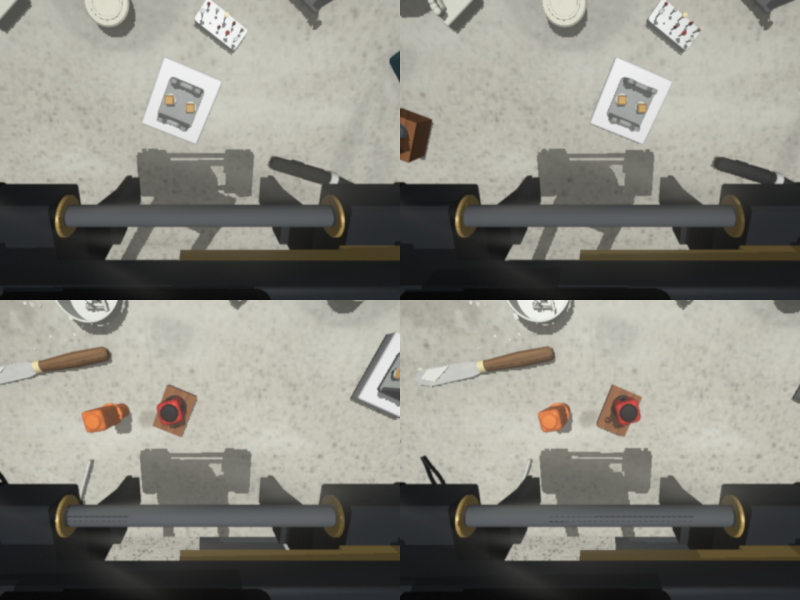

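The tile shows the block with two brass heads in the upper row (view 1 at about (270,160) and (304,171) at full scale) and the red driver in its stand in the lower row (about (274,178) and (364,178)). I'll zoom in on both.

```bash
python3 - <<'E'
from h import *
import pickle
d=pickle.load(open("v.pkl","rb"))
B={"b1":(230,85),"b2":(310,85),"d1":(225,120),"d2":(310,120)}
cr=[cv2.resize(d[n][1][y:y+75 if 0 else y+100,x:x+133],(400,300),interpolation=cv2.INTER_CUBIC) for n,(x,y) in B.items()]
cv2.imwrite("pics/zoom.png",np.vstack([np.hstack(cr[:2]),np.hstack(cr[2:])])[...,::-1])
for n in d:
    p,im=d[n]
    lo,hi=((8,90,120),(28,255,255)) if n[0]=='b' else ((0,170,70),(6,255,255))
    x,y=B[n]
    for C,s in blobs(im,lo,hi,20)[1]:
        if x<C[0]<x+133 and y<C[1]<y+140: print(n,C.round(1),s)
E
```

```text
b1 [270.2 159.5] [264 153  14  14 175]
b1 [303.7 172.6] [298 166  12  14 158]
b2 [355. 160.] [349 154  13  13 168]
b2 [386.3 172.9] [380 167  14  13 173]
```

View pics/zoom.png

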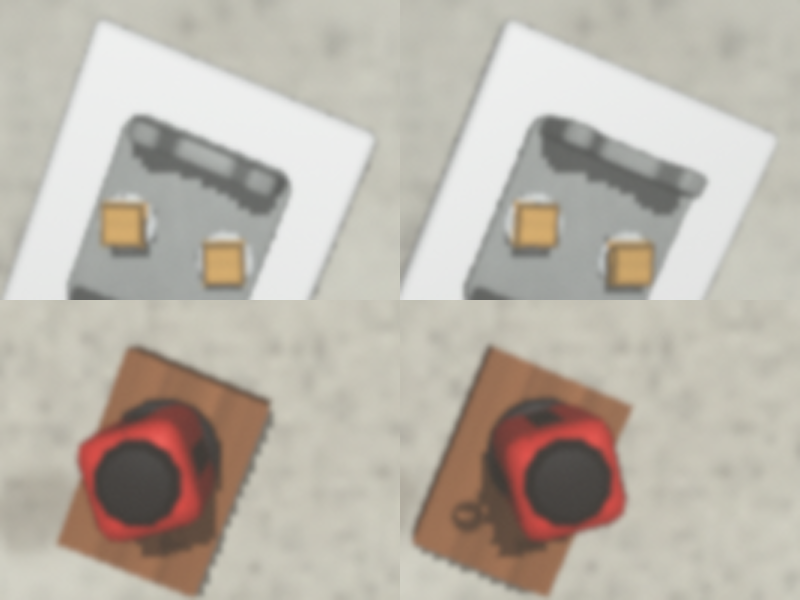

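The left screw (b1 at (270,160)) shows the larger disparity, so it should be the proud one. The driver's black cap is at (271,181) in d1 and (366,181) in d2. I'll check the heights and then take close looks from opposite yaws, which cancels camera bias.

```bash
python3 - <<'E'
from h import *
import pickle
d=pickle.load(open("v.pkl","rb"))
T=lambda a,u,b,v: tri([(d[a][0],u),(d[b][0],v)])
print("left",T("b1",(270.2,159.5),"b2",(355,160)),"right",T("b1",(303.7,172.6),"b2",(386.3,172.9)))
D=T("d1",(270.9,180.8),"d2",(365.9,180.8)); print("driver top",D)
S=T("b1",(270.2,159.5),"b2",(355,160))
for y in np.radians(range(-180,180,30)):
    print(np.degrees(y).round(),[ (lambda j: None if j is None else np.round(j,2)[[0,5]])(manip.ik((X[0],X[1],110),down(y))) for X in (S,D)])
E
```

```text
left [ 561.94995622 -163.17080163   41.32673825] right [ 550.54159927 -190.84568083   35.76475045]
driver top [517.62191318 153.86528952 122.29702858]
-180.0 [None, None]
-150.0 [array([-0.42,  2.2 ]), None]
-120.0 [array([-0.42,  1.68]), array([0.14, 2.24])]
-90.0 [array([-0.42,  1.15]), array([0.14, 1.71])]
-60.0 [array([-0.42,  0.63]), array([0.14, 1.19])]
-30.0 [array([-0.42,  0.11]), array([0.14, 0.67])]
0.0 [array([-0.42, -0.42]), array([0.14, 0.14])]
30.0 [array([-0.42, -0.94]), array([ 0.14, -0.38])]
60.0 [array([-0.42, -1.46]), array([ 0.14, -0.9 ])]
90.0 [array([-0.42, -1.99]), array([ 0.14, -1.43])]
120.0 [array([-0.42, -2.51]), array([ 0.14, -1.95])]
150.0 [None, array([ 0.14, -2.48])]
```

```bash
cat >> h.py <<'E'
def look(xy,z,yaw):
    manip.goto((xy[0],xy[1],z),down(yaw)); manip.dwell(0.25)
    p=manip.camera_params("wrist"); return p,manip.capture("wrist"),manip.get_tool_pos(),yaw_of(manip.get_orientation())
E
python3 - <<'E'
from h import *
import pickle
r={}
for n,xy,z,y in(("da",(517.6,153.9),210,107),("db",(517.6,153.9),210,-73),("sa",(562,-163),150,-90),("sb",(562,-163),150,90)):
    r[n]=look(xy,z,np.radians(y)); print(n,r[n][2],np.degrees(r[n][3]),manip.get_time_s())
pickle.dump(r,open("w.pkl","wb"))
print(manip.get_force())
t=np.vstack([np.hstack([cv2.resize(r[n][1][140:340,187:453],(400,300)) for n in k]) for k in(("da","db"),("sa","sb"))])
cv2.imwrite("pics/close.png",t[...,::-1])
E
```

```text
da [517.59446869 153.9602784  210.02566338] 107.00212827609033 6.9083
db [517.60765833 153.89008034 209.99049049] -72.99807740459774 9.8583
sa [ 562.32390051 -162.06721776  150.28777042] -89.9109553409008 11.3917
sb [ 562.02250255 -162.99336146  150.02572716] 89.99735499177406 14.3417
[ 0.18556894 -0.01773606 -0.12077138]
```

View pics/close.png

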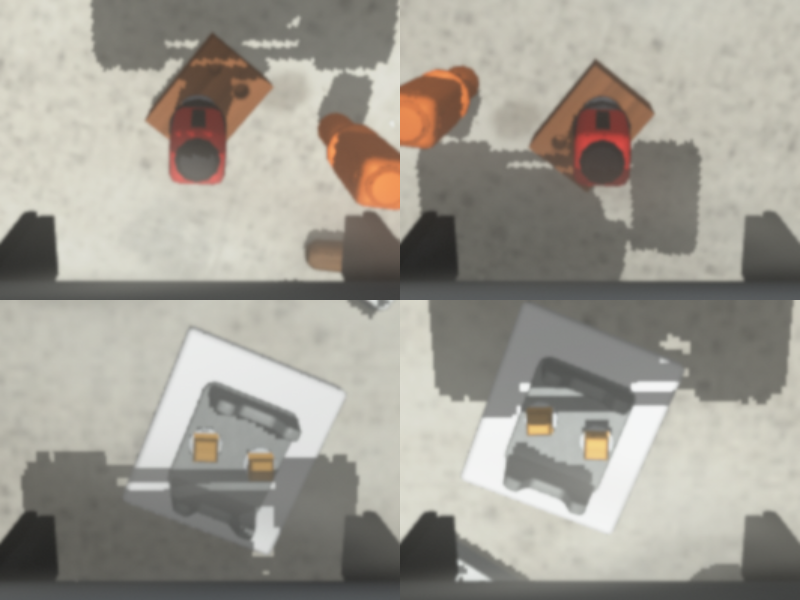

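The driver's cap is at about (197,160) and (602,160) in the tile, with the flats square to the tool at yaw 107°. The proud head is at (205,450) in the yaw −90° view and (596,445) in the yaw +90° view. Next come sub-pixel masks.

```bash
python3 - <<'E'
from h import *
import pickle
r=pickle.load(open("w.pkl","rb"))
G=[]
c={"da":(318,247),"db":(321,247),"sa":(323,239),"sb":(317,236)}
for n in r:
    p,im,tp,yw=r[n]; x,y=c[n]; k=8; w=24
    z=cv2.resize(im[y-w:y+w,x-w:x+w],None,fx=k,fy=k,interpolation=cv2.INTER_CUBIC)
    hsv=cv2.cvtColor(z,cv2.COLOR_RGB2HSV)
    if n[0]=='s': ms=[cv2.inRange(hsv,(8,70,v),(30,255,255)) for v in(100,150,190)]
    else: ms=[cv2.inRange(hsv,(0,0,0),(180,110,v)) for v in (90,110)]+[cv2.inRange(hsv,(0,120,v),(8,255,255)) for v in (120,150)]
    for m in ms:
        cs=[q for q in cv2.findContours(m,0,2)[0] if cv2.contourArea(q)>1500]
        for q in cs:
            (a,b),s,ang=cv2.minAreaRect(q); uv=(x-w+(a+.5)/k-.5,y-w+(b+.5)/k-.5)
            P=onplane(p,uv,44.8 if n[0]=='s' else 126)
            print(n,np.round(uv,2),np.round(np.array(s)/k,1),round(ang,1),P.round(2))
            cv2.drawContours(z,[q],-1,(0,255,0),1)
    G.append(z)
cv2.imwrite("pics/heads.png",cv2.resize(np.vstack([np.hstack(G[:2]),np.hstack(G[2:])]),(600,600))[...,::-1])
E
```

```text
da [319.04 238.29] [26.4 12.5] 10.2 [511.18 152.99 126.  ]
da [318.24 242.45] [28.7 22.8] 6.5 [514.07 153.31 126.  ]
da [318.38 223.94] [ 2.8 10.9] 90.0 [502.01 149.74 126.  ]
da [302.67 251.07] [20.   5.2] 72.8 [522.81 145.13 126.  ]
da [332.55 251.24] [ 5.3 21.4] 18.8 [517.14 164.19 126.  ]
da [318.94 230.63] [33.9 11.2] 8.5 [506.21 151.41 126.  ]
da [332.48 251.73] [ 5.3 20.4] 19.6 [517.48 164.25 126.  ]
da [302.67 251.07] [20.   5.2] 72.8 [522.81 145.13 126.  ]
db [320.82 247.74] [27.5 28.3] 78.7 [518.76 154.78 126.  ]
db [321.44 224.12] [3.1 9.2] 90.0 [534.28 159.09 126.  ]
db [301.97 227.22] [ 3.5 10.1] 11.3 [528.59 170.66 126.  ]
db [304.99 260.97] [20.3  6.9] 42.1 [506.8  162.22 126.  ]
db [320.88 247.94] [29.  29.6] 90.0 [518.64 154.7  126.  ]
db [321.44 224.19] [3.2 9.2] 90.0 [534.24 159.08 126.  ]
db [299.6  236.65] [ 7.  29.1] 6.2 [522.   170.37 126.  ]
db [321.19 237.64] [37.4 30.5] 0.7 [525.48 156.58 126.  ]
db [321.54 239.87] [35.7 22.9] 1.8 [524.09 155.91 126.  ]
sa [323.62 237.97] [15.4 18.3] 1.0 [ 564.09 -163.34   44.8 ]
sa [323.26 240.32] [14.5 13.4] 2.7 [ 562.34 -163.09   44.8 ]
sa [323.74 230.54] [15.5  3.9] 3.5 [ 569.58 -163.41   44.8 ]
sb [317.27 236.39] [15.3 18.9] 3.0 [ 559.75 -163.18   44.8 ]
sb [317.27 236.39] [15.3 18.9] 3.0 [ 559.75 -163.18   44.8 ]
sb [316.99 238.83] [15.  13.9] 2.1 [ 561.56 -163.39   44.8 ]
```

View pics/heads.png

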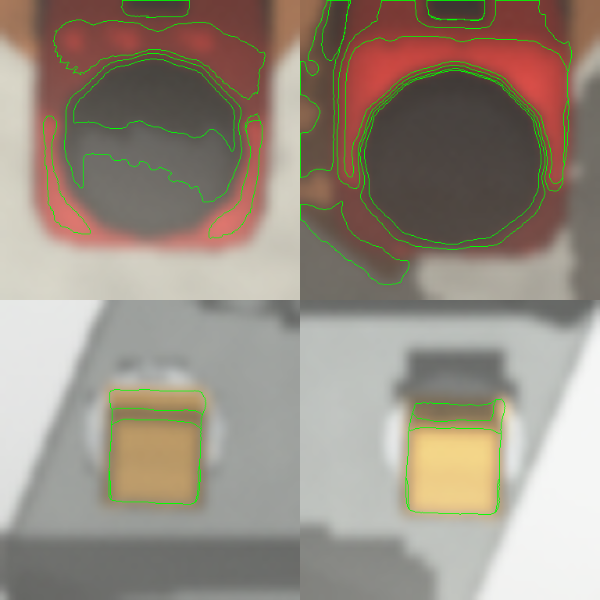

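The contours frame the flat top of the head and the cap cleanly. Averaging the opposite views puts the screw at (561.95, −163.24) with head yaw about −2°, and the driver at (517.6, 154.3) with yaw 107°. Now I'll grip, lift and carry.

```bash
python3 - <<'E'
from h import *
q=down(np.radians(107))
manip.goto((517.6,154.3,160),q); manip.grip(50)
manip.move_straight((517.6,154.3,73),speed=120,stop_force=8)
print(manip.get_tool_pos())
manip.grip(10,45); print(manip.get_finger_gap(),manip.get_finger_force(),manip.get_force(),manip.get_tool_pos())
manip.move_straight((517.6,154.3,160),speed=120)
manip.goto((561.95,-163.24,160),down(np.radians(88))); 
manip.move_straight((561.95,-163.24,116),speed=80); manip.dwell(.3)
print(manip.get_tool_pos(),np.degrees(yaw_of(manip.get_orientation())),manip.get_force(),manip.get_moment(),manip.get_finger_gap(),manip.get_time_s())
cv2.imwrite("pics/carry.png",np.vstack([manip.capture("wrist")[100:400],manip.capture("scene")[100:400]])[...,::-1])
E
```

```text
[518.25183936 154.40204297  73.70919331]
25.66291360175469 44.99696737155318 [-1.10288899 -0.60691058  2.01313724] [517.84767896 154.33130647  73.36580004]
[ 562.30348197 -163.45193583  116.58850495] 87.99340941021592 [-0.05665696  0.14739415 -1.50462034] [ 0.08310667 -0.18380994 -0.07638726] 25.965145445812812 20.9833
```

View pics/carry.png

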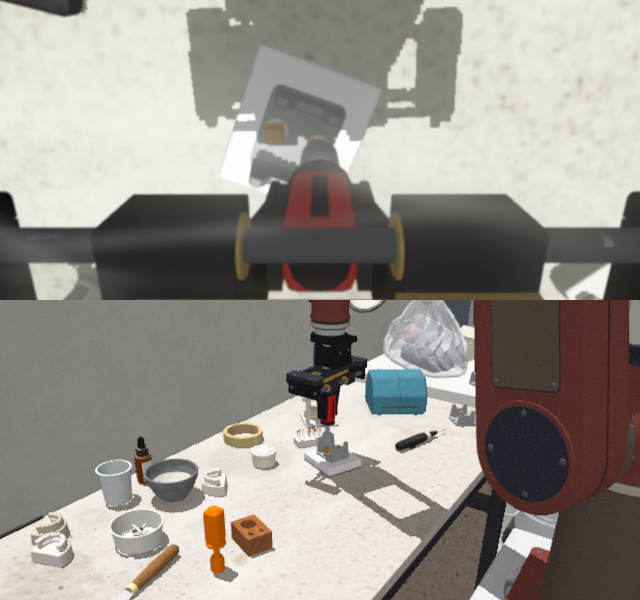

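The driver is held upright just above the proud screw, and the finished head is clear at (274,132) in the wrist crop. I'll descend and feel for the bottom.

```bash
python3 - <<'E'
from h import *
f0=np.array(manip.get_force())
hit=manip.move_straight((561.95,-163.24,94),speed=20,stop_force=5)
p=np.array(manip.get_tool_pos()); print(hit,p,"mouth",p[2]-63,np.array(manip.get_force())-f0,manip.get_time_s())
manip.dwell(.2);p=np.array(manip.get_tool_pos()); print(p,np.array(manip.get_force())-f0,manip.get_moment(),manip.get_finger_gap())
E
```

```text
True [ 561.94112607 -163.76113159  104.46654219] mouth 41.46654218586143 [ 3.02087188 -1.59945874  0.19813202] 21.725
[ 561.8746245  -163.71055525  104.47551636] [ 3.482183   -3.26656773 -0.60041941] [-0.69151649 -1.00249292  0.01621493] 25.815701933954582
```

```bash
python3 - <<'E'
from h import *
f0=np.array([-.06,.15,-1.5])
x,y,z=561.95,-163.7,104.4
for i in range(4):
    manip.move_straight((x,y,z),speed=20); manip.dwell(.15)
    F=np.array(manip.get_force())-f0; print(np.round([x,y,z],2),np.round(manip.get_tool_pos(),2),F.round(1),np.round(manip.get_moment(),2))
    x+=np.clip(.12*F[0],-.5,.5); y+=np.clip(.12*F[1],-.5,.5)
hit=manip.move_straight((x,y,94),speed=20,stop_force=6); manip.dwell(.1)
p=np.array(manip.get_tool_pos()); print(hit,p,"mouth",p[2]-63,np.array(manip.get_force())-f0,manip.get_time_s())
E
```

```text
[ 561.95 -163.7   104.4 ] [ 562.03 -163.82  104.45] [ 2.7 -2.5 -0.2] [-0.59 -0.77  0.01]
[ 562.27 -164.    104.4 ] [ 562.12 -163.91  104.37] [ 1.2 -1.9  2.8] [-0.45 -0.5  -0.07]
[ 562.41 -164.23  104.4 ] [ 562.2  -164.04  104.24] [ 0.3 -1.3  0.4] [-0.15 -0.36 -0.06]
[ 562.45 -164.38  104.4 ] [ 562.23 -164.13  104.18] [ 0.5 -0.1 -0.2] [ 0.17 -0.32  0.02]
True [ 562.41512288 -164.37022089   99.79807553] mouth 36.798075528983375 [-0.51896013 -0.47593402  7.01713035] 23.975
```

Seated: the mouth is 8.0 mm below the head top and the lateral force is near zero. Next I'll press to about 21 N and learn the stiffness.

```bash
python3 - <<'E'
from h import *
f0=-1.5
x,y=562.42,-164.35; z=manip.get_tool_pos()[2]-.1
for i in range(14):
    manip.move_straight((x,y,z),speed=10)
    t=manip.get_time_s(); F=manip.get_force()[2]-f0; print(round(z,2),round(manip.get_tool_pos()[2],2),round(F,1),round(t,2))
    if F>19.5: break
    z-=min(.3,max(.05,.03*(21-F)))
for i in range(3):
    manip.dwell(.1); print(np.round(manip.get_force(),1),np.round(manip.get_tool_pos(),2),np.round(manip.get_moment(),2))
print(z,manip.get_finger_gap())
E
```

```text
99.7 99.87 4.5 24.23
99.4 99.81 6.7 24.48
99.1 99.79 8.5 24.73
98.8 99.74 11.1 24.98
98.5 99.72 10.8 25.23
98.2 99.71 13.6 25.48
97.98 99.7 14.6 25.73
97.79 99.66 15.0 25.98
97.6 99.67 16.6 26.23
97.47 99.65 16.6 26.48
97.34 99.63 17.6 26.73
97.24 99.63 18.6 26.98
97.17 99.62 19.3 27.23
97.12 99.62 18.6 27.48
[-5.7  2.1 16.8] [ 562.91 -164.54   99.62] [ 0.68  1.2  -0.02]
[-5.3  2.4 16.8] [ 562.9  -164.52   99.61] [0.63 1.3  0.04]
[-5.5  2.  17.8] [ 562.88 -164.52   99.6 ] [0.58 1.14 0.04]
97.04299575717208 25.753912832649966
```

```bash
cat > turn.py <<'E'
from h import *
import json,sys
f0=-1.5; xyf=[-.06,.15]
try: s=json.load(open("st.json"))
except Exception: s=dict(x=562.42,y=-164.35,z=97.04,yaw=np.radians(88),z0=manip.get_tool_pos()[2],Ff=19.)
end=float(sys.argv[1]); n=0
while np.radians(88)-s['yaw']<end-1e-6 and n<70:
    F=np.array(manip.get_force()); f=F[2]-f0; s['Ff']=.5*s['Ff']+.5*f
    e=21-s['Ff']; st=min(.08,end-(np.radians(88)-s['yaw'])) if 19<s['Ff']<23.3 else 0
    if st: s['yaw']-=st
    s['z']-=.95*st+np.clip(.05*e,-.25,.25)
    s['x']+=np.clip(.04*(F[0]-xyf[0]),-.15,.15); s['y']+=np.clip(.04*(F[1]-xyf[1]),-.15,.15)
    p=manip.get_tool_pos()
    if n%3==0: print(round(np.radians(88)-s['yaw'],2),"act",round(np.radians(88)-yaw_of(manip.get_orientation()),2),"sink",round(s['z0']-p[2],2),"F",F.round(1),round(s['Ff'],1),"Mz",round(manip.get_moment()[2],2),"t",round(manip.get_time_s(),2))
    manip.move_straight((s['x'],s['y'],s['z']),down(s['yaw']),speed=20); n+=1
    if manip.get_time_s()>54: break
json.dump(s,open("st.json","w"))
print(s,manip.get_force(),manip.get_tool_pos(),manip.get_time_s())
E
python3 turn.py 0.8
```

```text
0.08 act -0.0 sink 0.0 F [-5.5  2.  17.8] 19.2 Mz 0.04 t 27.78
0.08 act 0.08 sink -0.0 F [-4.5  2.2 16.9] 18.4 Mz -0.05 t 28.53
0.24 act 0.16 sink -0.0 F [-4.9  1.1 19. ] 19.8 Mz 0.05 t 29.28
0.48 act 0.4 sink 0.14 F [-4.   0.5 19.8] 20.8 Mz 0.11 t 30.03
0.72 act 0.64 sink 0.36 F [-3.  -0.3 18.3] 20.3 Mz 0.06 t 30.78
{'x': np.float64(560.3706409220425), 'y': np.float64(-164.0182978066636), 'z': np.float64(95.34210163497872), 'yaw': np.float64(0.7358897417550099), 'z0': np.float64(99.59679434710938), 'Ff': np.float64(19.95178746062662)} [-3.95278685 -0.49287781 18.22354174] [ 562.40583068 -165.45700999   99.07935759] 31.2833
```

```bash
python3 turn.py 2.4
```

```text
0.88 act 0.8 sink 0.52 F [-4.  -0.5 18.2] 19.8 Mz 0.07 t 31.28
1.12 act 1.04 sink 0.72 F [-3.5 -0.7 19.1] 20.4 Mz 0.08 t 32.03
1.36 act 1.28 sink 1.02 F [-4.3 -0.7 19. ] 20.4 Mz 0.05 t 32.78
1.6 act 1.52 sink 1.24 F [-3.2 -0.9 19.7] 20.9 Mz 0.09 t 33.53
1.84 act 1.76 sink 1.46 F [-3.5 -0.4 18.6] 20.6 Mz 0.02 t 34.28
2.08 act 2.0 sink 1.71 F [-3.4  0.2 18.6] 20.6 Mz 0.03 t 35.03
2.32 act 2.24 sink 1.93 F [-2.6  0.3 19.8] 21.1 Mz 0.08 t 35.78
{'x': np.float64(557.9321156202066), 'y': np.float64(-164.29892688139594), 'z': np.float64(93.50428657194043), 'yaw': -0.86411025824499, 'z0': 99.59679434710938, 'Ff': np.float64(21.09230136261469)} [-2.60127478  0.41711118 18.71056866] [ 560.46175821 -165.40103537   97.51983852] 36.2833
```

```bash
python3 turn.py 4.2
```

```text
2.48 act 2.4 sink 2.08 F [-2.6  0.4 18.7] 20.7 Mz 0.07 t 36.28
2.72 act 2.64 sink 2.34 F [-3.6  2.  18.5] 20.5 Mz 0.07 t 37.03
2.96 act 2.88 sink 2.51 F [-1.   1.9 19.8] 20.9 Mz 0.12 t 37.78
3.2 act 3.12 sink 2.74 F [-1.5  2.6 19.3] 20.7 Mz 0.06 t 38.53
3.44 act 3.36 sink 3.01 F [-0.8  2.2 19.2] 20.7 Mz 0.04 t 39.28
3.68 act 3.6 sink 3.17 F [-0.4  2.2 18.3] 20.3 Mz 0.05 t 40.03
3.92 act 3.84 sink 3.4 F [ 0.1  1.5 18.9] 20.7 Mz 0.04 t 40.78
4.16 act 4.08 sink 3.65 F [ 0.8  1.7 18.9] 20.5 Mz 0.06 t 41.53
{'x': np.float64(556.9621946103892), 'y': np.float64(-162.7201778967531), 'z': np.float64(91.45182243251163), 'yaw': np.float64(-2.6641102582449903), 'z0': 99.59679434710938, 'Ff': np.float64(20.628064828290675)} [ 0.56629043  2.58764957 18.6562901 ] [ 560.60514805 -163.70180956   95.87083055] 42.0333
```

```bash
sed -i 's/n%3==0/n%3==0 or end>4.3/' turn.py; python3 turn.py 4.58; python3 -c "
from bench import manip
print(manip.get_joint_positions())"
```

```text
4.28 act 4.2 sink 3.73 F [ 0.6  2.6 18.7] 20.4 Mz 0.1 t 42.03
4.36 act 4.28 sink 3.81 F [ 0.2  2.4 19.5] 20.7 Mz 0.1 t 42.28
4.44 act 4.36 sink 3.83 F [ 0.2  1.1 18.8] 20.5 Mz 0.09 t 42.53
4.52 act 4.44 sink 3.83 F [ 0.1  1.4 19.8] 20.9 Mz 0.05 t 42.78
4.58 act 4.52 sink 3.82 F [-0.3  1.6 19.7] 21.1 Mz 0.11 t 43.03
{'x': np.float64(557.0080965958689), 'y': np.float64(-162.38943930338198), 'z': np.float64(91.02125638656727), 'yaw': np.float64(-3.04411025824499), 'z0': 99.59679434710938, 'Ff': np.float64(21.062688538889034)} [-0.31732063  1.11994409 19.75751635] [ 560.91956169 -163.52470407   95.72901203] 43.2833
[-4.19113132e-01  2.39979895e-01  1.75364235e+00  9.47404256e-04
  1.13885284e+00  2.62474114e+00]
```

The sink plateaued under a steady 20–21 N at the expected turn, so the screw is home. I'll unload gradually, then let go.

```bash
python3 - <<'E'
from h import *
import json
s=json.load(open("st.json")); a=np.array([s['x'],s['y'],s['z']]); p=np.array(manip.get_tool_pos())
for k in (.25,.5,.7,.85,.93):
    manip.move_straight(a+(p-a)*k,speed=20); manip.dwell(.05); print(k,np.round(manip.get_force(),1),np.round(manip.get_tool_pos(),2))
manip.dwell(.2); print(np.round(manip.get_force(),1),np.round(manip.get_moment(),2))
manip.grip(60); manip.dwell(.1); print(manip.get_finger_gap(),np.round(manip.get_force(),1))
q=np.array(manip.get_tool_pos())
manip.move_straight((q[0],q[1],215),speed=120); manip.dwell(.3)
im=manip.capture("wrist"); sc=manip.capture("scene"); print(manip.get_force(),manip.get_time_s())
cv2.imwrite("pics/fin.png",np.hstack([im[60:360,120:520],cv2.resize(sc[170:320,230:430],(400,300))])[...,::-1])
E
```

```text
0.25 [-0.3  1.9 15.4] [ 561.07 -163.57   95.83]
0.5 [ 1.   0.7 12.3] [ 561.17 -163.6    95.85]
0.7 [0.  1.9 8.5] [ 561.28 -163.59   95.96]
0.85 [0.7 0.8 7.1] [ 561.32 -163.61   95.94]
0.93 [ 1.4 -0.4  5.3] [ 561.39 -163.63   95.98]
[ 1.5 -0.   6.3] [ 0.2  -0.25  0.06]
60.13938581368377 [0.4 0.1 0.1]
[-0.17533679 -0.74393479 -0.26525987] 47.5
```

View pics/fin.png

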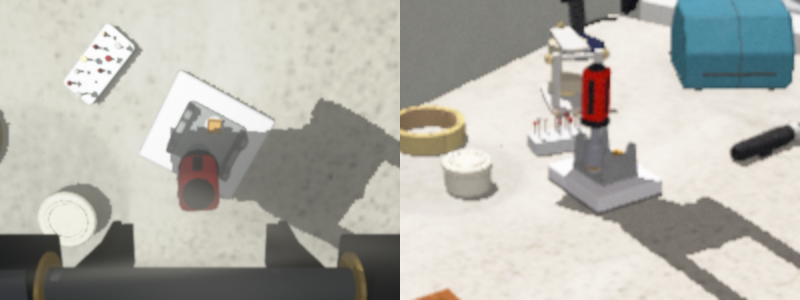

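The driver stands upright on the screw, at about (198,190) in the left half and (596,100) in the right half. The gripper is clear and the bystanders look untouched, so I'm handing in.

```bash
python3 -c "
from bench import manip
print(manip.job_done())"
```

```text
the job is handed in; nothing more can be done
None
```

The screw is driven down and the job is handed in at about 48 s of the 64 s. It stopped sinking at about its expected home turn under a steady 20–21 N push; I measured about 3.85 mm of the nominal 4 mm, so I judged it home from that stop. The driver is left standing on the screw, with the gripper clear.

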